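# Clamp a stake bundle for trimming with the star-wheel bench clamp

## Task

Get the bundle of wooden stakes ready for trimming: slide it along the clamp's channel until it butts snugly against the end stop, then wind the star wheel clockwise by its spokes until the rubber-faced shoe holds the bundle firmly, hand-tight but not over-tightened. Do not force the wheel or ram the stakes, leave the bottle, the pots, the hand rake and the cloche where they are, and let go of everything.

Things in the scene. Friction and masses are not known exactly. Their poses are not given: they have to be found in the camera images.
- clamp: Bench screw clamp, fixed. Origin on the bench under the spindle axis, z up. The stakes lie along its y in a channel (y -70 to +170 mm) between rails 43 mm apart, tops 38 mm up; floor a plywood bed board 18 mm up. Base plate 165 (x) x 290 (y -100 to +190) x 12 mm. Blue crossbar over the channel at y = 0: 155 mm in x, 44 mm in y, underside 101, top 125 mm up; nuts and brass flange reach 134 mm.
- stop_face (a point): Middle of the end stop's face, 40 mm above the bench, on the clamp's -y side (clamp y = -70 mm); axes as the clamp's. The stop is a steel plate 75 mm wide, its top 58 mm above the bench, and its face looks to +y.
- star_wheel: Level star wheel, sinks with the spindle. Origin on the axis at spoke mid-height, 175-180 mm above the bench at the start. Four round spokes, 12 mm thick, along its +x, +y, -x, -y, each with a red 24 mm ball centred 90 mm from the axis; hub 42 mm across, top 14 mm over the origin. Clockwise from above lowers the shoe 16 mm a turn; stays where left. Push with at most 25 N.
- hub (a point): Star wheel's origin again. Its feel: free running takes a steady 0.5 N m (8 N square on a spoke, 60 mm out). Once the rubber bears on the stakes it climbs steadily, over about an eighth of a turn. Firm hand-tight is 0.3 N m (5 N at 60 mm) more than free running; 0.15 more is still loose, 0.4 more bruises the wood. Judge it while turning or in small equal steps: held still, the push sags.
- shoe: Pressure shoe under the spindle, does not turn: a steel block 36 (x) x 60 (y) x 13 mm. Origin at the centre of the steel's underside; axes as the clamp's. Below it stands a stiff rubber facing, worn to 6 to 9 mm thick. It starts clear of the stakes by roughly 3 to 11 mm, so one third to three quarters of a turn of the wheel, several spokes, brings it tight; the exact place can only be felt.
- stakes: Loose bundle of nine square wooden stakes strapped together, a block 40 x 40 mm and 250 mm long (its y), 0.2 kg, lying in the channel under the shoe, its +y end reaching beyond the rails. Origin at the centre of its underside. Starts 20 to 55 mm short of the end stop. Push with at most 40 N: 5 to 10 N butts it home, but the stop is rigid, so creep the last 10 mm at about 10 mm/s.
- stakes_free_end (a point): Centre of the bundle's free (+y) end face, 20 mm above its underside. Pushed here towards the clamp's -y, the bundle slides home.
- stakes_butt_end (a point): Centre of the bundle's other (-y) end face, which must meet the end stop.
- bottle: Bystander: yellow pump dispenser bottle with white head, 68 mm in diameter, 180 mm high. Origin at the centre of its foot.
- pots: Bystander: three green plastic pots nested in one another, 126 mm across, 174 mm high. Origin at the centre of the foot.
- rake: Bystander: stainless hand rake with wooden handle, lying down, 280 mm long along its x, 90 mm wide, 30 mm high. Origin on the bench about mid-length.
- cloche: Bystander: clear acrylic cloche (dome), 180 mm across, 180 mm high. Origin at the centre of its foot.

How it is judged:
By the outcome, as a careful person would: the job done as asked, in the order asked, and still so for the second after the job is handed in, with the robot touching nothing.
It also fails if it takes over 70 s, if anything falls off the work surface, if the arm or the gripper's body presses on something with over 40 N, if the wrist force passes 120 N, or if a joint passes its speed limit or range.

## Robot

A 7-joint arm with a two-finger parallel gripper is mounted at the origin on the work surface. World frame = base frame: x ahead of the robot, y to its left, z up, the work surface at z = 0. Lengths are in mm, angles in rad, forces in N, time in s.
With the tool pointing down it reaches from about 400 to 875 mm from the base axis. Payload 4.4 kg.
Tool frame: the origin (TCP) lies at the very end of the fingers, on their centre line; the grasp point (between the pads) lies 19 mm behind it; z points along the fingers, y is the direction in which the jaws open and shut (so a half turn about z gives the same grasp; the last joint's range is limited). The gripper opens to 85 mm and grips with 20 to 120 N. Pads are 22 mm wide; open, the fingers measure 114 mm over their backs; the gripper's body (76 mm by 85 mm) begins 54 mm behind the grasp point. The pads swing forward as they close: fully open they stand 13 mm farther back than shut.
Start: joints at [1.25, 0.628, 0.038, 1.517, -0.027, 0.996, -0.02], TCP at [163.861, -629.021, 231.313] pointing down, gripper open.
Joint ranges: [-3.06, 3.06], [-0.37, 2.12], [-1.25, 1.32], [0.18, 2.47], [-1.1, 4.24], [0.23, 1.98], [-2.94, 2.94]. Speed limits (rad/s): [2.57, 2.57, 3.14, 3.14, 3.14, 3.14, 3.14].

## Interface

Orientations are given as [roll, pitch, yaw] about the fixed x, y, z axes, in that order (R = Rz(yaw) Ry(pitch) Rx(roll)).
In Python, from cell import ctrl gives the robot as it stands. The module is installed in compiled form; this text tells all that it offers.
- The arm moves only by the shell command python3 -m jog 'ROWS'. ROWS is text: rows parted by semicolons, each of 7 numbers parted by spaces: the shift along the tool's x, y, z in mm, then the turn, a rotation vector about the tool's x, y, z in degrees, then the opening, from -1 (shut) to 1 (fully open). In form: x y z wx wy wz claw; .... A call has 1 to 8 rows; each row is the pose to reach, as a shift and turn from the pose commanded when the call began, along the tool's axes at that moment; what a row does not reach only later rows make up. A row lasts 1/8 s, in which the tool goes at most 62.5 mm and 10.7 degrees, less where a joint would pass 70% of its speed; a pose out of reach is approached as far as the arm can. A call with a gripper value outside its range is refused whole. The fingers move at their own pace and stop on an object; the grip force is fixed at half the most. Time passes only in rows, so rows that repeat a pose let the fingers close. It gives the time, the measured TCP pose, the force and the opening at its end, in the units of the state.
- ctrl.read_state(): the state, without advancing time (a new reading comes with each control period).
- ctrl.get_image(name): name is "scene" or "top" or "wrist"; returns a dict with "image" (420x560x3 uint8, red, green, blue), "z_map" (420x560 float32, mm along the optical axis (not along the pixel's ray), 0 where there is no reading), "vertical_fov" (degrees; the focal length in pixels is half the picture's height over the tangent of half this angle, whatever the lens; pixels are square), "cx", "cy" (the principal point, pixels), "k1" (the pictures are not rectified: a ray, as slopes to the right and down, at radius r is drawn at 1 + k1 r^2 times it, then the intrinsics apply), "extrinsics" (4x4, takes a point from world to camera coordinates); the wrist camera has in their place "hand_eye" (4x4, takes a point from camera to tool coordinates, whose origin is the TCP and whose axes are the flange's). Camera axes: x right, y down, z forward; pixel columns grow to the right and rows downward; lengths in mm; the calibration is good to about 2 mm. A picture is of the moment at which its call begins: read the wrist's pose just before it.
- ctrl.finish_job(): hands the job in, once; it reports no verdict.
The state is a dict: "clock": time; "qpos": joint angles; "qd": joint speeds; "tau": joint torques, N m; "eef_pos": TCP position; "tool_rot": TCP orientation; "force": force on the tool from outside, world axes, zero at the start; "torque": the same for the moment, N m; "width": finger opening in mm.
Only numpy, scipy, OpenCV 4.12 (cv2) and the standard library are available. Lean on these libraries where they do the work, as an engineer would, in place of code of your own. Each camera call takes 0.05 s, during which the arm holds its last target.

## Working session

There is one attempt and no reset: what is moved stays moved. The work goes in short steps, Python scripts to look and compute and a shell command to move; the robot and the scene stay as the last step left them, time stands still between calls to the robot, and variables do not carry over. Pictures are saved under pics/ and viewed, and the job is handed in when it is done.

```bash
mkdir -p pics; cat > h.py <<'E'
import numpy as np, cv2
from cell import ctrl
def grab(n,save=None):
    s=ctrl.read_state(); d=ctrl.get_image(n)
    if save: cv2.imwrite('pics/'+save,cv2.cvtColor(d['image'],cv2.COLOR_RGB2BGR))
    return s,d
E
python3 - <<'E'
from h import *
s,d=grab('scene','s0.png');print(s)
print({k:v for k,v in d.items() if k not in('image','z_map')})
s,d=grab('top','t0.png')
print({k:v for k,v in d.items() if k not in('image','z_map')})
s,d=grab('wrist','w0.png')
print({k:v for k,v in d.items() if k not in('image','z_map')})
E
```

```text
{'clock': 0.0, 'qpos': array([ 1.25017891,  0.62932947,  0.03843646,  1.51837331, -0.02700444,
        0.99629196, -0.01999904]), 'qd': array([ 0.00157646, -0.0004814 ,  0.0004747 ,  0.00249895, -0.00027201,
       -0.00035775,  0.00084495]), 'tau': array([-4.27923387e-04, -5.63399506e+01,  1.22637190e+00, -1.93448961e+01,
        1.10356836e-02,  1.05149823e-02, -1.84406943e-06]), 'eef_pos': array([ 163.7196474 , -628.39834453,  230.39807954]), 'tool_rot': array([-3.13970841e+00,  1.71610510e-05,  2.54820303e-01]), 'force': array([-0.10858655,  0.52941046, -1.24009954]), 'torque': array([ 0.00842203,  0.00738187, -0.03454263]), 'width': 85.2233517169088}
{'vertical_fov': 49.08165989823693, 'cx': 277.64443954338236, 'cy': 207.9536106824076, 'k1': -0.14422722397023746, 'extrinsics': array([[-3.15313763e-01,  9.48819046e-01, -1.78787291e-02,
         1.52237446e+02],
       [ 6.94090856e-01,  2.17732281e-01, -6.86170925e-01,
        -3.68995056e+02],
       [-6.47159266e-01, -2.28768599e-01, -7.27220608e-01,
         1.70206209e+03],
       [ 0.00000000e+00,  0.00000000e+00,  0.0000000
[... 277 characters left out ...]
.55516536e-02, -1.52907080e-01,
         6.31669329e+02],
       [ 1.53037997e-01,  3.23759742e-03, -9.88215002e-01,
         1.33974474e+03],
       [ 0.00000000e+00,  0.00000000e+00,  0.00000000e+00,
         1.00000000e+00]])}
{'vertical_fov': 71.32610000785046, 'cx': 282.04806198933994, 'cy': 205.41689831965326, 'k1': -0.043534038770104824, 'hand_eye': array([[ 3.45464589e-05, -9.53944764e-01, -2.99982311e-01,
         7.73497498e+01],
       [ 9.99999996e-01,  5.65486513e-05, -6.46632496e-05,
         2.87733772e-01],
       [ 7.86487634e-05, -2.99982307e-01,  9.53944762e-01,
        -1.43349069e+02],
       [ 0.00000000e+00,  0.00000000e+00,  0.00000000e+00,
         1.00000000e+00]])}
```

View pics/s0.png

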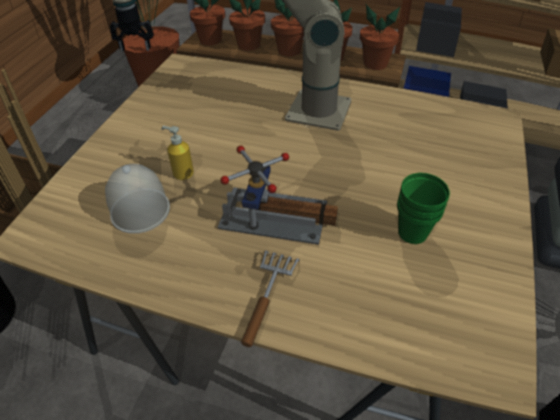

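View pics/t0.png

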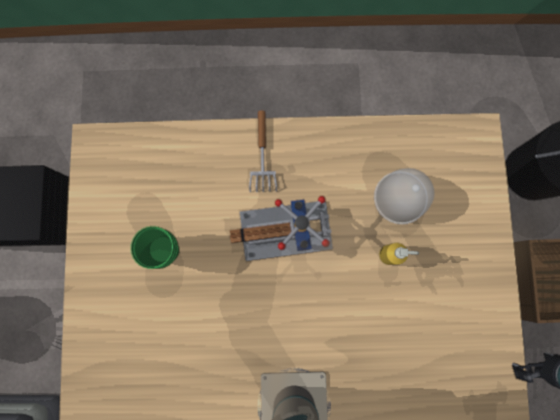

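View pics/w0.png

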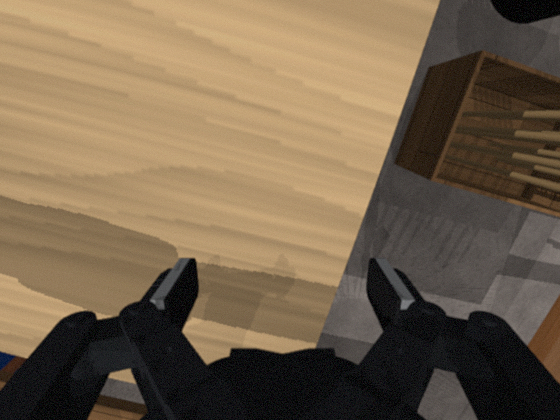

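The top view shows the clamp: hub (302,223), stop at about (325,225) and the stakes' free end at (236,236). Next I'll measure it.

```bash
cat >> h.py <<'E'
def K(d):
    h,w=d['image'].shape[:2]; f=h/2/np.tan(np.radians(d['vertical_fov']/2)); return f
def undist(d,uv):
    f=K(d); p=(np.atleast_2d(uv).astype(float)-[d['cx'],d['cy']])/f
    q=p.copy()
    for _ in range(20): q=p/(1+d['k1']*(q**2).sum(1,keepdims=True))
    return q
from scipy.spatial.transform import Rotation as Ro
def T_cw(d,s=None):
    if 'extrinsics' in d: return np.linalg.inv(d['extrinsics'])
    T=np.eye(4);T[:3,:3]=Ro.from_euler('xyz',s['tool_rot']).as_matrix();T[:3,3]=s['eef_pos']
    return T@d['hand_eye']
def toplane(d,uv,z,s=None):
    T=T_cw(d,s);q=undist(d,uv);r=np.c_[q,np.ones(len(q))]@T[:3,:3].T;c=T[:3,3]
    return c+r*((z-c[2])/r[:,2])[:,None]
def todepth(d,uv,s=None):
    T=T_cw(d,s);uv=np.atleast_2d(uv);q=undist(d,uv)
    zz=np.array([d['z_map'][int(round(v)),int(round(u))] for u,v in uv])
    return (np.c_[q,np.ones(len(q))]*zz[:,None])@T[:3,:3].T+T[:3,3]
def cloud(d,s=None):
    h,w=d['z_map'].shape;uu,vv=np.meshgrid(np.arange(w),np.arange(h))
    q=undist(d,np.c_[uu.ravel(),vv.ravel()]);T=T_cw(d,s)
    return ((np.c_[q,np.ones(len(q))]*d['z_map'].reshape(-1,1))@T[:3,:3].T+T[:3,3]).reshape(h,w,3)
def blobs(m,mn=6):
    n,l,st,c=cv2.connectedComponentsWithStats(m.astype(np.uint8));return [(c[i].round(2),st[i].tolist()) for i in range(1,n) if st[i][4]>=mn]
E
python3 - <<'E'
from h import *
for n in('top','scene'):
    s,d=grab(n)
    hsv=cv2.cvtColor(d['image'],cv2.COLOR_RGB2HSV);H,S,V=cv2.split(hsv)
    red=((H<6)|(H>174))&(S>170)&(V>90)
    P=cloud(d)
    for c,st in blobs(red):
        print(n,c,st[4],toplane(d,c,177)[0].round(1),todepth(d,c)[0].round(1))
    im=d['image']
    x0,y0,w,h=(210,180,140,100) if n=='top' else (200,130,150,120)
    cv2.imwrite(f'pics/{n}_z.png',cv2.resize(cv2.cvtColor(im[y0:y0+h,x0:x0+w],cv2.COLOR_RGB2BGR),None,fx=5,fy=5,interpolation=cv2.INTER_CUBIC))
    # bystander yellow/green
    for nm,m in(('yellow',(H>20)&(H<32)&(S>190)),('green',(H>55)&(H<75)&(S>150)&(V>50)),('blue',(H>105)&(H<125)&(S>150))):
        for c,st in blobs(m,40): print(n,nm,c,st,todepth(d,c)[0].round())
E
```

```text
top [321.33 198.86] 21 [630.6 -94.8 177. ] [628.1 -93.2 192.2]
top [277.88 202.33] 24 [623.6  33.4 177. ] [621.5  33.4 190. ]
top [280.88 245.67] 24 [496.1  27.9 177. ] [495.5  28.  186.4]
scene [240.07 148.07] 14 [ 498.7 -101.5  177. ] [509.8 -96.2 187. ]
scene [285.2  156.12] 25 [494.8  28.9 177. ] [504.3  32.  185.5]
scene [224.71 179.45] 31 [629.3 -92.3 177. ] [639.8 -86.7 188. ]
scene [272.23 187.86] 35 [622.3  35.3 177. ] [629.5  37.9 184.4]
scene green [422.66 202.  ] [402, 174, 46, 69, 1354] [460. 415.  83.]
scene blue [427.95  80.49] [405, 67, 45, 28, 904] [-1125.   400.  -443.]
```

View pics/top_z.png

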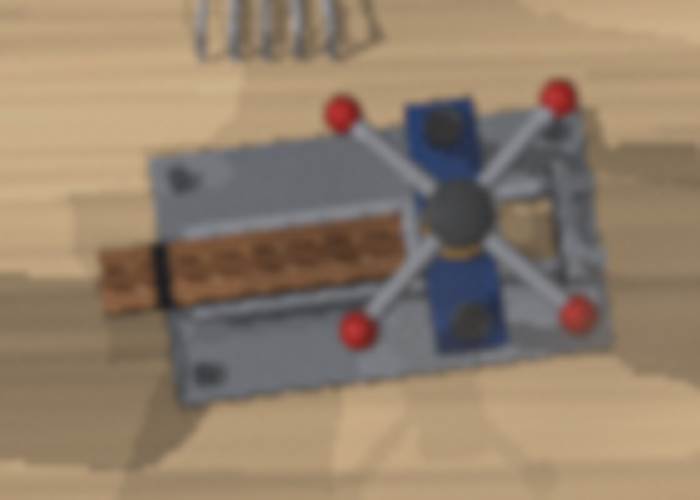

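View pics/scene_z.png

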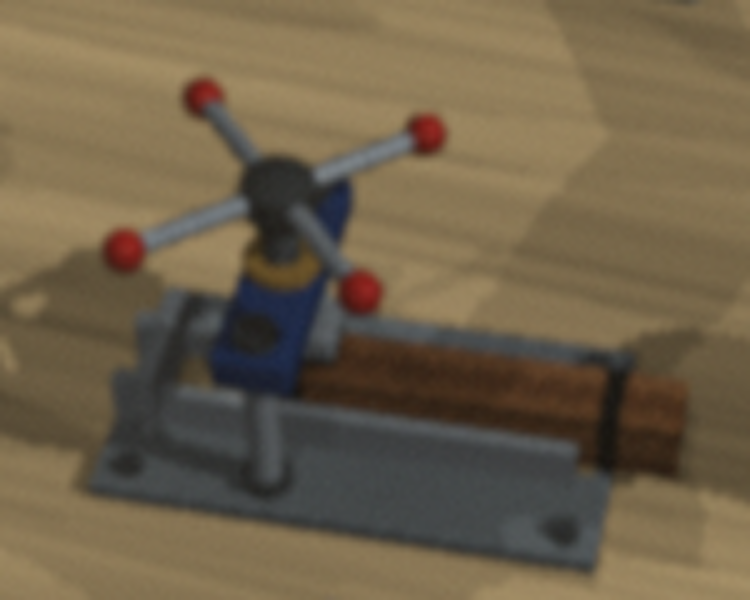

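```bash
python3 - <<'E'
from h import *
s,d=grab('top')
z=lambda p:np.array(p)/5-0.4+[210,180]
B=toplane(d,z([(150,155),(580,110),(608,345),(183,405)]),12);print(B.round(1))
F=toplane(d,z([(98,252),(107,315),(403,212)]),58);print(F.round(1))
ey=(B[0]+B[3]-B[1]-B[2])[:2];print('yaw',np.arctan2(-ey[0],ey[1]))
e=(B[0]-B[3])[:2];print('yaw2',np.arctan2(e[1],e[0]),B[:,:2].mean(0), np.linalg.norm(ey)/2)
bb=(F[0]-F[2])[:2];print(np.arctan2(-bb[0],bb[1]))
s,d=grab('scene')
z2=lambda p:np.array(p)/5-0.4+[200,130]
# base near corners, stake end top corners
print(toplane(d,z2([(85,490),(590,570),(610,480)]),12).round(1))
print(toplane(d,z2([(688,380),(680,435)]),58).round(1), toplane(d,z2([(683,470)]),18).round(1))
# hub
P=cloud(d);
for n in('top','scene'):
    s,d=grab(n);H,S,V=cv2.split(cv2.cvtColor(d['image'],cv2.COLOR_RGB2HSV));P=cloud(d)
    for nm,m in(('yel',(H>18)&(H<32)&(S>170)&(P[...,2]>30)),('pot',(H>45)&(H<80)&(S>120)&(P[...,2]>30)&(P[...,0]>0)&(P[...,0]<900)),):
        q=P[m];print(n,nm,len(q),np.percentile(q,[2,98],axis=0).round() if len(q) else 0)
    m=(P[...,2]>40)&(P[...,2]<250)&(P[...,0]>550)&(P[...,1]<-180)&(P[...,1]>-700);q=P[m];print('cl',np.percentile(q,[2,98],axis=0).round())
    m=(P[...,2]>12)&(P[...,2]<250)&(P[...,0]>670)&(P[...,0]<1000)&(abs(P[...,1]-70)<100);q=P[m];print('rk',len(q),np.percentile(q,[2,98],axis=0).round() if len(q) else 0)
E
```

```text
[[ 626.   161.7   12. ]
 [ 648.9 -125.5   12. ]
 [ 492.3 -137.3   12. ]
 [ 460.3  142.    12. ]]
[[557.5 191.4  58. ]
 [517.1 186.   58. ]
 [578.2  -4.2  58. ]]
yaw 0.09674210409240237
yaw2 0.11793571316855328 [556.87617853  10.22285755] 284.55851132313717
0.10572536929591145
[[ 661.5 -121.8   12. ]
 [ 631.5  164.1   12. ]
 [ 565.4  157.9   12. ]]
[[520.3 188.7  58. ]
 [562.1 194.1  58. ]] [[551.1 196.2  18. ]]
top yel 0 0
top pot 1455 [[447. 344.  57.]
 [555. 462. 175.]]
cl [[ 581. -440.   51.]
 [ 723. -296.  167.]]
rk 597 [[699.  39.  14.]
 [962. 124.  32.]]
scene yel 407 [[ 462. -340.   32.]
 [ 505. -290.  122.]]
scene pot 2521 [[445. 352.  39.]
 [565. 462. 171.]]
cl [[ 615. -425.   44.]
 [ 742. -296.  165.]]
rk 1006 [[706.  43.  14.]
 [971. 125.  29.]]
```

```bash
cat >> h.py <<'E'
Y=0.103; HUB=np.array([562,-33.])
def c2w(x,y): return HUB+[x*np.cos(Y)-y*np.sin(Y), x*np.sin(Y)+y*np.cos(Y)]
def w2c(p): d=np.array(p[:2])-HUB; return np.array([d[0]*np.cos(Y)+d[1]*np.sin(Y), -d[0]*np.sin(Y)+d[1]*np.cos(Y)])
def rel(pos,yaw):
    s=ctrl.read_state();R=Ro.from_euler('xyz',s['tool_rot'])
    G=Ro.from_euler('xyz',[np.pi,0,yaw])
    print('shift',R.inv().apply(np.array(pos)-s['eef_pos']).round(1),'rot',np.degrees((R.inv()*G).as_rotvec()).round(1))
E
python3 - <<'E'
from h import *
rel([400,-200,320],Y+np.pi/2)
rel([430,100,320],Y+np.pi/2)
print(c2w(0,224),c2w(0,260))
E
```

```text
shift [ 336.6 -355.6  -88.7] rot [ -0.   -0.  -81.3]
shift [ 441.3 -638.4  -88.6] rot [ -0.   -0.  -81.3]
[538.96877351 189.8128421 ] [535.26732639 225.62204887]
```

```bash
python3 -m jog '100 -100 -90 0 0 -10 1; 150 -150 -90 0 0 -20 -1; 190 -190 -90 0 0 -30 -1; 230 -235 -90 0 0 -40 -1; 270 -280 -90 0 0 -50 -1; 300 -320 -90 0 0 -60 -1; 337 -356 -90 0 0 -70 -1; 337 -356 -90 0 0 -81 -1'
python3 - <<'E'
from h import *
s=ctrl.read_state();print(s['qpos'],s['eef_pos'],s['tool_rot'])
rel([430,100,320],Y+np.pi/2)
rel([*c2w(0,262),260],Y+np.pi/2)
E
```

```text
clock: 1.45
eef_pos: [398.1, -203.4, 321.7]
tool_rot: [3.141, 0.001, 1.67]
force: [1.0, -0.7, 0.1]
width: 0.2
[ 0.76005735  0.24836135 -0.44002895  1.91470882  0.12519878  1.00347859
  0.36337593] [ 398.05235564 -203.43193336  321.6522426 ] [3.14054709e+00 1.14574353e-03 1.66963094e+00]
shift [298.8  61.7   1.4] rot [ 0.1  0.1 -0.2]
shift [415.5 178.8  61.4] rot [ 0.1  0.1 -0.2]
```

```bash
python3 -m jog '60 13 0 0 0 0 -1; 120 25 0 0 0 0 -1; 180 40 0 0 0 0 -1; 240 55 0 0 0 0 -1; 300 90 10 0 0 0 -1; 350 130 30 0 0 0 -1; 400 165 50 0 0 0 -1; 415 179 61 0 0 0 -1'
python3 - <<'E'
from h import *
s,d=grab('wrist','w1.png');print(s['qpos'],s['eef_pos'],s['tool_rot'],s['force'])
rel([*c2w(0,262),120],Y+np.pi/2)
E
```

```text
clock: 2.45
eef_pos: [537.5, 228.2, 259.2]
tool_rot: [3.142, -0.001, 1.667]
force: [0.0, -0.2, -0.1]
width: 0.2
[-0.09179028  0.55139292 -0.56239809  1.66358463  0.33187742  1.02273578
 -0.66607626] [537.47710411 228.15653891 259.23125935] [ 3.14153215e+00 -1.49466707e-03  1.66667502e+00] [ 0.0093387  -0.19260499 -0.06537405]
shift [ -3.8  -3.5 137.3] rot [-0.  -0.3 -0.3]
```

View pics/w1.png

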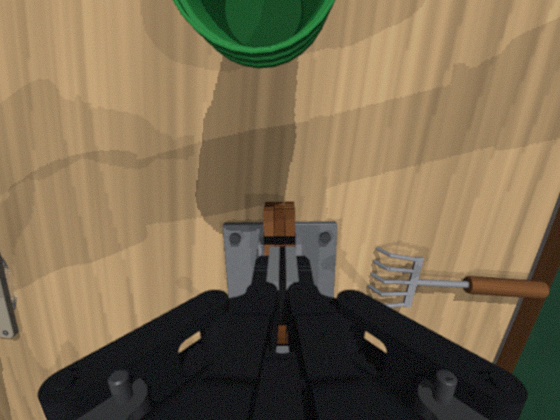

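The wrist view shows the stakes' end at (280,203-212), the base corners at (223,224) and (336,223), and the pots at the top.

```bash
python3 - <<'E'
from h import *
s,d=grab('wrist')
cv2.imwrite('pics/w1z.png',cv2.resize(cv2.cvtColor(d['image'][180:270,200:360],cv2.COLOR_RGB2BGR),None,fx=5,fy=5,interpolation=cv2.INTER_CUBIC))
c=toplane(d,[(223,224),(336,223)],12,s);print(c.round(1),[w2c(p).round(1) for p in c])
c=toplane(d,[(264.5,202),(295,202),(264.5,211),(295,211)],58,s);print(c.round(1),[w2c(p).round(1) for p in c])
E
```

```text
[[462.3 151.2  12. ]
 [622.  168.4  12. ]] [array([-80.2, 193.4]), array([ 80.4, 194.1])]
[[520.1 203.3  58. ]
 [557.2 207.   58. ]
 [521.  191.8  58. ]
 [558.5 195.4  58. ]] [array([-17.4, 239.4]), array([ 19.9, 239.2]), array([-17.7, 227.8]), array([ 20. , 227.6])]
```

View pics/w1z.png

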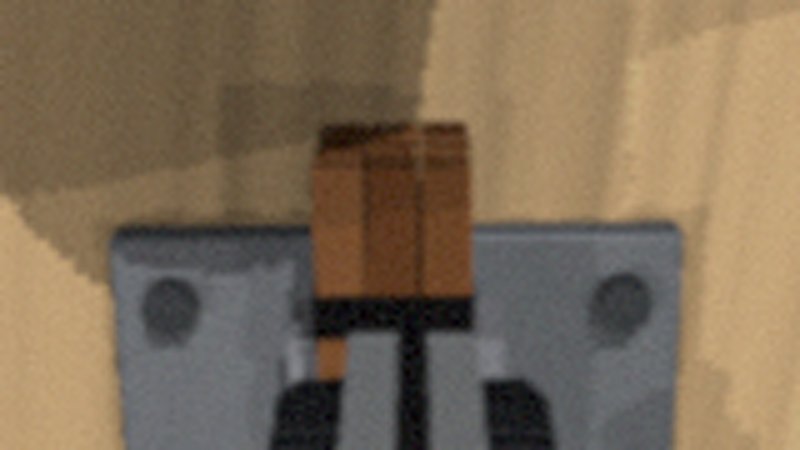

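```bash
python3 - <<'E'
from h import *
rel([*c2w(0,246),120],Y+np.pi/2)
rel([*c2w(0,246),30],Y+np.pi/2)
E
python3 -m jog '-10 -3 50 0 0 0 -1; -20 -3 100 0 0 0 -1; -20 -3 138 0 0 0 -1;-20 -3 160 0 0 0 -1;-20 -3 180 0 0 0 -1;-20 -3 200 0 0 0 -1'
python3 - <<'E'
from h import *
rel([*c2w(0,246),30],Y+np.pi/2)
s,d=grab('wrist','w2.png');print(w2c(s['eef_pos']))
grab('scene','s2.png')
E
```

```text
shift [-16.9  -1.6 138.1] rot [-0.1 -0.1 -0.3]
shift [-17.1  -1.4 228.1] rot [-0.1 -0.1 -0.3]
clock: 3.3
eef_pos: [536.0, 203.3, 60.1]
tool_rot: [3.141, 0.001, 1.663]
force: [-0.1, -0.0, -0.0]
width: -0.1
shift [ 8.3  1.4 30.1] rot [ 0.   0.  -0.6]
[ -1.51267526 237.75652207]
```

View pics/w2.png

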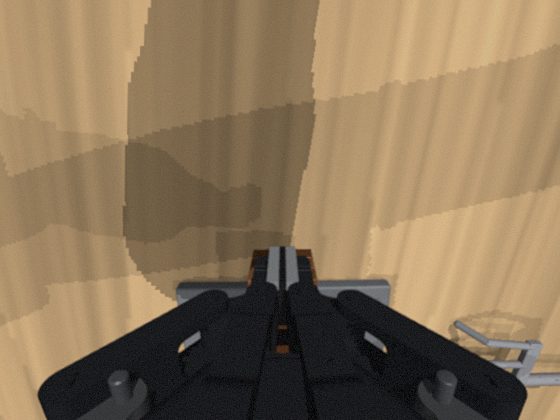

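View pics/s2.png

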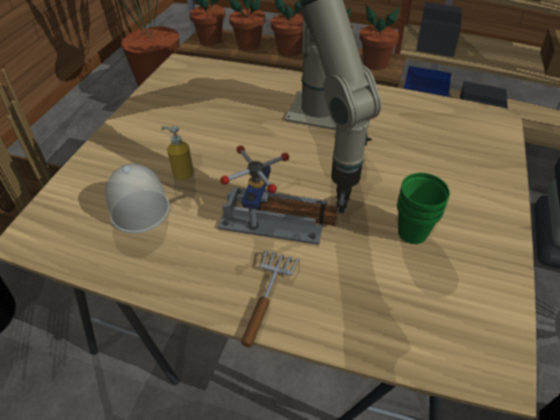

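The fingers stand just above and behind the stakes' end, so I back off 10 mm and then lower.

```bash
python3 -m jog '10 1 0 0 0 -0.5 -1; 10 1 0 0 0 -0.5 -1; 10 1 15 0 0 -0.5 -1; 10 1 30 0 0 -0.5 -1; 10 1 30 0 0 -0.5 -1'
python3 - <<'E'
from h import *
s,d=grab('wrist','w3.png');print(w2c(s['eef_pos']),s['eef_pos'],s['force'],s['torque'])
E
```

```text
clock: 4.03
eef_pos: [534.5, 213.7, 28.3]
tool_rot: [-3.138, 0.001, 1.673]
force: [0.0, -1.2, 0.3]
width: 0.1
[ -1.9425543  248.25605149] [534.54255627 213.74061158  28.28066401] [ 0.04200331 -1.16661863  0.25251764] [-0.01519119 -0.04684878 -0.01557084]
```

View pics/w3.png

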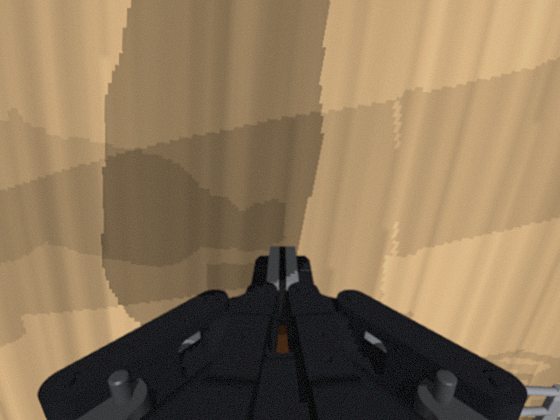

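```bash
python3 -m jog '-4 1 0 0 0 0 -1; -8 1 0 0 0 0 -1; -12 1 0 0 0 0 -1; -16 1 0 0 0 0 -1; -20 1 0 0 0 0 -1; -24 1 0 0 0 0 -1; -28 1 0 0 0 0 -1; -32 1 0 0 0 0 -1'
python3 - <<'E'
from h import *
s=ctrl.read_state();print(w2c(s['eef_pos']),s['eef_pos'],s['force'],s['torque'])
E
```

```text
clock: 5.08
eef_pos: [540.2, 182.9, 30.2]
tool_rot: [3.141, -0.0, 1.673]
force: [-0.0, 2.8, 1.5]
width: -0.4
[  0.52138156 216.974162  ] [540.20977428 182.87784713  30.220046  ] [-0.04313318  2.82033103  1.46311975] [ 0.42666924  0.026723   -0.01279375]
```

```bash
p(){ python3 - <<'E'
from h import *
s=ctrl.read_state();print(w2c(s['eef_pos']),s['force'].round(2))
E
}
python3 -m jog '-1.5 0 0 0 0 0 -1; -3 0 0 0 0 0 -1; -4.5 0 0 0 0 0 -1; -6 0 0 0 0 0 -1; -7.2 0 0 0 0 0 -1; -8.4 0 0 0 0 0 -1; -9.6 0 0 0 0 0 -1; -10.8 0 0 0 0 0 -1'; p
grep -c x /dev/null; python3 - <<'E'
from h import *
s,d=grab('top')
cv2.imwrite('pics/t4.png',cv2.resize(cv2.cvtColor(d['image'][180:280,210:350],cv2.COLOR_RGB2BGR),None,fx=5,fy=5,interpolation=cv2.INTER_CUBIC))
E
```

```text
clock: 6.08
eef_pos: [541.2, 172.1, 30.1]
tool_rot: [3.142, 0.0, 1.673]
force: [-0.7, 2.3, 1.8]
width: -0.1
[  0.39788865 206.14887891] [-0.72  2.26  1.81]
0
```

View pics/t4.png

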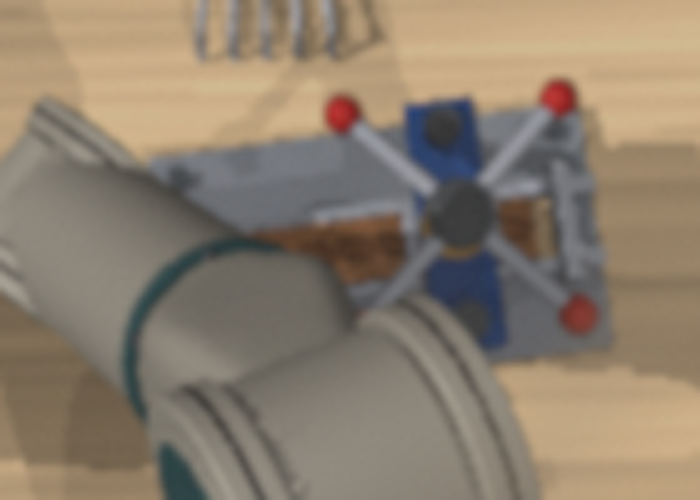

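The butt end is now visible at about (535,230) in the zoomed top view, with the stop face at about (557,225). That leaves a gap of about 12 mm, so I creep from here.

```bash
cat > p.py <<'E'
from h import *
s=ctrl.read_state();print(w2c(s['eef_pos']).round(2),s['force'].round(2),s['torque'].round(3),s['clock'])
E
python3 -m jog '-1.2 0 0 0 0 0 -1; -2.4 0 0 0 0 0 -1; -3.6 0 0 0 0 0 -1; -4.8 0 0 0 0 0 -1; -6 0 0 0 0 0 -1; -7.2 0 0 0 0 0 -1'; python3 p.py
python3 -m jog '-1 0 0 0 0 0 -1; -2 0 0 0 0 0 -1'; python3 p.py
```

```text
clock: 6.88
eef_pos: [541.9, 164.9, 30.1]
tool_rot: [-3.142, 0.0, 1.673]
force: [0.9, 1.4, 1.4]
width: -0.0
[  0.39 198.89] [0.91 1.43 1.37] [ 0.35  -0.022 -0.015] 6.875
clock: 7.12
eef_pos: [542.2, 162.9, 30.1]
tool_rot: [3.142, 0.0, 1.673]
force: [-0.3, 1.7, 0.6]
width: -0.1
[  0.4  196.91] [-0.28  1.68  0.6 ] [ 0.375  0.027 -0.023] 7.125
```

```bash
python3 -m jog '-1 0 0 0 0 0 -1; -2 0 0 0 0 0 -1'; python3 p.py
python3 -m jog '-1 0 0 0 0 0 -1; -2 0 0 0 0 0 -1'; python3 p.py
```

```text
clock: 7.38
eef_pos: [542.3, 160.9, 30.1]
tool_rot: [-3.142, 0.0, 1.673]
force: [-0.2, 1.8, -0.2]
width: 0.0
[  0.38 194.89] [-0.18  1.76 -0.16] [ 0.418 -0.01  -0.004] 7.375
clock: 7.62
eef_pos: [542.5, 158.9, 30.1]
tool_rot: [-3.142, 0.0, 1.673]
force: [0.6, 3.1, 0.4]
width: -0.3
[  0.35 192.92] [0.64 3.14 0.43] [0.376 0.054 0.026] 7.625
```

```bash
python3 -m jog '-1 0 0 0 0 0 -1; -1.5 0 0 0 0 0 -1'; python3 p.py
python3 -m jog '-0.8 0 0 0 0 0 -1; -1.5 0 0 0 0 0 -1'; python3 p.py

```

```text
clock: 7.88
eef_pos: [542.7, 157.4, 30.1]
tool_rot: [-3.142, 0.0, 1.673]
force: [-0.3, 1.5, 0.7]
width: 0.1
[  0.39 191.37] [-0.27  1.48  0.67] [0.417 0.07  0.011] 7.875
clock: 8.12
eef_pos: [542.8, 156.4, 30.1]
tool_rot: [3.141, -0.001, 1.673]
force: [-0.4, 3.5, -0.2]
width: -0.3
[  0.38 190.4 ] [-0.36  3.48 -0.19] [ 0.59   0.096 -0.01 ] 8.125
```

```bash
python3 -m jog '-0.5 0 0 0 0 0 -1; -1 0 0 0 0 0 -1'; python3 p.py

```

```text
clock: 8.38
eef_pos: [542.8, 156.4, 30.1]
tool_rot: [3.141, -0.002, 1.674]
force: [-1.0, 5.8, -1.6]
width: -0.1
[  0.38 190.41] [-1.01  5.79 -1.61] [ 1.155  0.225 -0.01 ] 8.375
```

```bash
python3 -m jog '-0.5 0 0 0 0 0 -1; -0.5 0 0 0 0 0 -1'; python3 p.py
python3 - <<'E'
from h import *
s,d=grab('top')
cv2.imwrite('pics/t5.png',cv2.resize(cv2.cvtColor(d['image'][180:280,210:350],cv2.COLOR_RGB2BGR),None,fx=5,fy=5,interpolation=cv2.INTER_CUBIC))
E
```

```text
clock: 8.62
eef_pos: [542.8, 156.4, 30.1]
tool_rot: [3.141, -0.003, 1.674]
force: [-0.3, 5.7, -0.1]
width: 0.1
[  0.37 190.36] [-0.25  5.67 -0.05] [1.199 0.221 0.027] 8.625
```

View pics/t5.png

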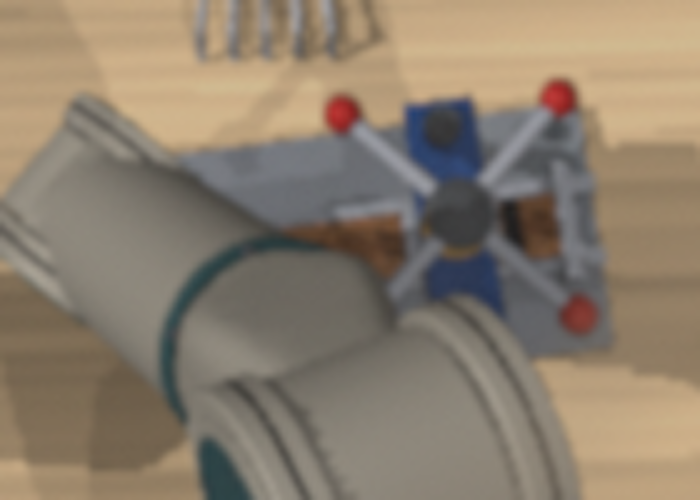

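The stakes now touch the stop: the feed stalls at 5.7 N and the image shows no gap at (556,228). I withdraw and go above the wheel.

```bash
python3 -m jog '8 0 0 0 0 0 -1; 16 0 0 0 0 0 -1; 20 0 -40 0 0 0 -1; 20 0 -100 0 0 0 -1; 20 0 -160 0 0 0 -1; 20 0 -220 0 0 -5 -1; 10 0 -270 0 0 -10 -1; 0 0 -270 0 0 -20 0'; python3 - <<'E'
from h import *
s=ctrl.read_state();print(s['eef_pos'],s['force'])
rel([562,-33,300],np.radians(175))
E
```

```text
clock: 9.68
eef_pos: [544.9, 155.4, 304.6]
tool_rot: [3.134, 0.003, 2.026]
force: [0.3, -0.8, -0.7]
width: 16.9
[544.94811014 155.36154295 304.62460246] [ 0.30102188 -0.81292488 -0.73055284]
shift [-176.6  -67.6    4.5] rot [  0.3   0.4 -58.9]
```

```bash
python3 -m jog '-40 -15 0 0 0 -10 1; -80 -30 0 0 0 -20 1; -120 -45 2 0 0 -30 1; -150 -60 3 0 0 -40 1; -177 -68 4 0 0 -50 1; -177 -68 4 0 0 -58 1;-177 -68 4 0.3 0.3 -59 1;-177 -68 4 0.3 0.3 -59 1'; python3 - <<'E'
from h import *
s,d=grab('wrist','w6.png');print(s['qpos'],s['eef_pos'],s['force'],s['torque'])
rel([562,-33,300],np.radians(175))
E
```

```text
clock: 10.68
eef_pos: [558.9, -34.0, 296.1]
tool_rot: [-3.14, -0.007, 3.05]
force: [-0.0, 0.3, 0.2]
width: 85.4
[ 0.60943341  0.58738549 -0.97381282  1.66425577  0.51800467  1.17962769
  0.98496106] [558.89982042 -34.01924208 296.06651463] [-0.0240973   0.33362087  0.24751579] [ 0.06030142  0.05131901 -0.00881954]
shift [-3.   1.1 -3.8] rot [-0.1 -0.4 -0.2]
```

View pics/w6.png

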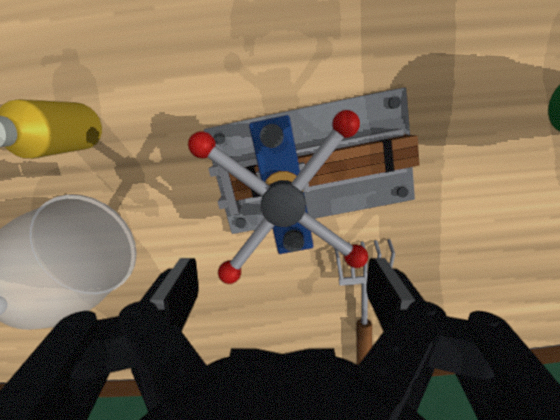

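The wrist view shows the hub at (283,204), with balls at (346,123), (202,145), (229,272) and (357,257).

```bash
python3 - <<'E'
from h import *
s,d=grab('wrist')
H,S,V=cv2.split(cv2.cvtColor(d['image'],cv2.COLOR_RGB2HSV))
P=cloud(d,s)
b=[c for c,st in blobs(((H<6)|(H>174))&(S>170)&(V>90),60)]
q=toplane(d,b,177,s);print(q.round(1),q.mean(0))
print(todepth(d,b,s).round(1))
c=q.mean(0)
print(np.degrees(np.arctan2(q[:,1]-c[1],q[:,0]-c[0])))
print(todepth(d,[(283,204)],s),toplane(d,[(283,204)],191,s))
E
```

```text
[[ 494.8   28.3  177. ]
 [ 501.2 -101.4  177. ]
 [ 624.7   35.3  177. ]
 [ 631.5  -95.6  177. ]] [563.0277273  -33.34831719 177.        ]
[[494.2  25.6 190. ]
 [500.3 -97.7 190.3]
 [618.6  32.6 188.4]
 [624.7 -92.4 189.1]]
[ 137.89773721 -132.25722424   48.06874151  -42.30043646]
[[558.67256963 -33.27123944 192.29972803]] [[559.06284422 -33.30516184 191.        ]]
```

```bash
python3 - <<'E'
from h import *
rel([562.3,-33.2,152],np.radians(175))
E
python3 -m jog '-3 1 0 0 -0.3 0 1; -3 1 30 0 -0.3 0 1; -3 1 60 0 -0.3 0 1;-3 1 90 0 -0.3 0 1'
python3 - <<'E'
from h import *
rel([562.3,-33.2,152],np.radians(175))
E
python3 p.py
```

```text
shift [ -4.3   1.3 144.2] rot [-0.1 -0.4 -0.2]
clock: 11.28
eef_pos: [561.7, -33.6, 205.4]
tool_rot: [-3.139, -0.001, 3.051]
force: [-0.1, 0.5, 0.5]
width: 85.6
shift [-0.6  0.6 53.4] rot [-0.1 -0.  -0.2]
[-0.4  -0.59] [-0.12  0.55  0.52] [ 0.017  0.003 -0.04 ] 11.275
```

```bash
python3 -m jog '-0.5 0.5 25 0 0 0 1; -0.5 0.5 50 0 0 0 1; -0.5 0.5 53 0 0 0 1;-0.5 0.5 53 0 0 0 1'; python3 p.py
python3 - <<'E'
from h import *
rel([562.3,-33.2,152],np.radians(175))
grab('scene','s7.png')
grab('wrist','w7.png')
E
```

```text
clock: 11.78
eef_pos: [562.4, -33.0, 153.7]
tool_rot: [-3.14, -0.001, 3.052]
force: [-0.6, -0.3, 1.3]
width: 85.7
[ 0.35 -0.08] [-0.59 -0.35  1.28] [-0.033 -0.011 -0.027] 11.775
shift [ 0.  -0.2  1.7] rot [-0.1 -0.  -0.2]
```

View pics/w7.png

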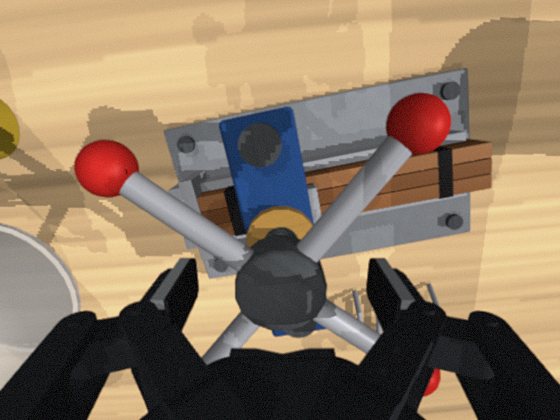

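View pics/s7.png

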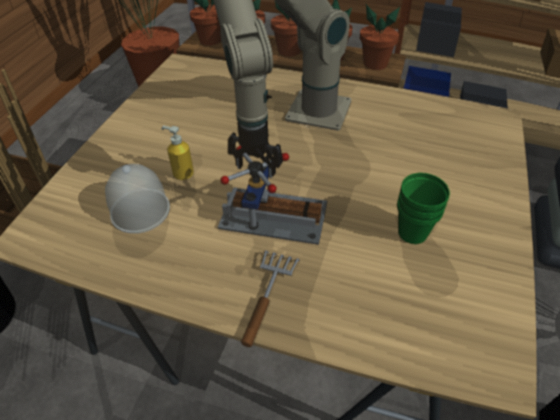

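```bash
python3 -m jog '0 0 7 0 0 0 1; 0 0 14 0 0 0 1; 0 0 14 0 0 3 1; 0 0 14 0 0 6 1; 0 0 14 0 0 9 1; 0 0 14 0 0 12 1; 0 0 14 0 0 15 1; 0 0 14 0 0 18 1'; python3 p.py
python3 -m jog '0 0 0 0 0 2 1; 0 0 0 0 0 4 1;0 0 0 0 0 6 1;0 0 0 0 0 8 1'; python3 p.py
```

```text
clock: 12.88
eef_pos: [561.6, -33.5, 138.7]
tool_rot: [-3.139, -0.001, 2.737]
force: [0.0, -0.3, -0.8]
width: 85.5
[-0.47 -0.42] [ 0.03 -0.27 -0.81] [-0.028 -0.049  0.498] 12.875
clock: 13.38
eef_pos: [561.6, -33.5, 138.6]
tool_rot: [-3.139, -0.001, 2.596]
force: [1.5, 0.4, -6.6]
width: 85.1
[-0.48 -0.46] [ 1.45  0.45 -6.64] [ 0.023 -0.206  0.526] 13.375
```

```bash

for i in 1; do python3 -m jog '0 0 0.1 0 0 2 1; 0 0 0.3 0 0 4 1;0 0 0.5 0 0 6 1;0 0 0.7 0 0 8 1;0 0 0.8 0 0 10 1;0 0 0.9 0 0 12 1;0 0 1 0 0 14 1;0 0 1.1 0 0 16 1' >/dev/null; python3 p.py; done
python3 -m jog '0 0 0.1 0 0 2 1; 0 0 0.2 0 0 4 1;0 0 0.3 0 0 6 1;0 0 0.4 0 0 8 1;0 0 0.5 0 0 10 1;0 0 0.6 0 0 12 1;0 0 0.7 0 0 14 1;0 0 0.8 0 0 16 1'; python3 p.py
```

```text
[-0.38 -0.58] [ 0.59  0.27 -7.18] [-0.146 -0.066  0.526] 14.375
clock: 15.38
eef_pos: [561.8, -33.7, 137.2]
tool_rot: [-3.139, 0.001, 2.037]
force: [-1.6, -2.6, -6.2]
width: 85.6
[-0.25 -0.64] [-1.62 -2.63 -6.18] [-0.423  0.001  0.582] 15.375
```

```bash

python3 -m jog '0 0 0.1 0 0 2 1; 0 0 0.2 0 0 4 1;0 0 0.3 0 0 6 1;0 0 0.4 0 0 8 1'>/dev/null; python3 p.py
python3 -m jog '0 0 0.1 0 0 2 1; 0 0 0.2 0 0 4 1;0 0 0.3 0 0 6 1;0 0 0.4 0 0 8 1'; python3 p.py
```

```text
[-0.23 -0.63] [-1.55 -3.42 -6.61] [-0.555  0.08   0.501] 15.875
clock: 16.38
eef_pos: [561.8, -33.7, 136.4]
tool_rot: [-3.14, 0.002, 1.758]
force: [-1.2, -3.1, -4.4]
width: 85.9
[-0.23 -0.65] [-1.22 -3.08 -4.36] [-0.763  0.107  0.507] 16.375
```

```bash
python3 - <<'E'
from h import *
s=ctrl.read_state();print(s['qpos'],s['tau'],s['tool_rot'])
s,d=grab('scene')
cv2.imwrite('pics/s8.png',cv2.resize(cv2.cvtColor(d['image'][130:250,200:350],cv2.COLOR_RGB2BGR),None,fx=5,fy=5,interpolation=cv2.INTER_CUBIC))
E
```

```text
[ 0.31847463  0.67014023 -0.48315801  1.84483637  0.44638077  0.73774707
 -0.22580192] [ -1.5530178  -53.47055912  -8.18950832 -15.60469329  -0.99318266
  -0.67881474  -0.26896432] [-3.13955324e+00  1.68523295e-03  1.75754865e+00]
```

View pics/s8.png

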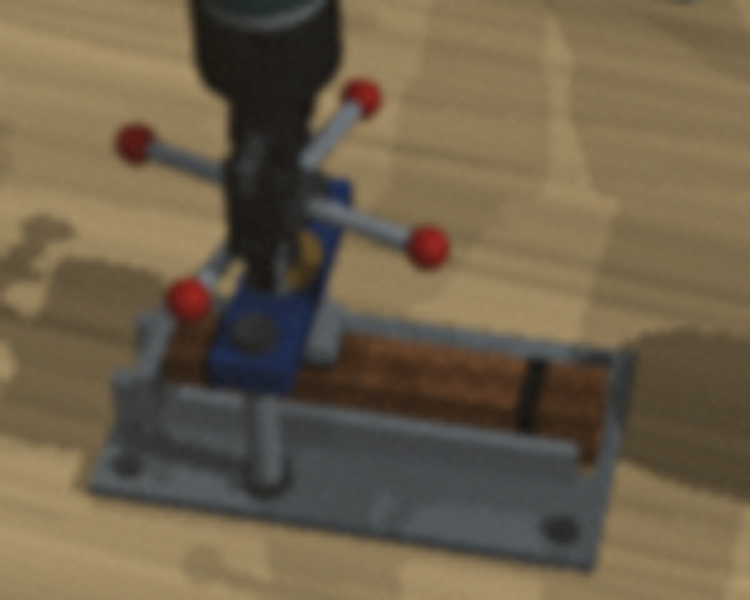

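The wheel is turning and the stakes still sit against the stop. Free-running torque is about 0.52 N m, so I keep winding.

```bash

for f in 1; do python3 -m jog '0 0 0.1 0 0 2 1; 0 0 0.2 0 0 4 1;0 0 0.3 0 0 6 1;0 0 0.4 0 0 8 1'>/dev/null; python3 p.py; done
python3 -m jog '0 0 0.1 0 0 2 1; 0 0 0.2 0 0 4 1;0 0 0.3 0 0 6 1;0 0 0.4 0 0 8 1'>/dev/null; python3 p.py
python3 -m jog '0 0 0.1 0 0 2 1; 0 0 0.2 0 0 4 1;0 0 0.3 0 0 6 1;0 0 0.4 0 0 8 1'>/dev/null; python3 p.py
python3 -m jog '0 0 0.1 0 0 2 1; 0 0 0.2 0 0 4 1;0 0 0.3 0 0 6 1;0 0 0.4 0 0 8 1'; python3 p.py
```

```text
[-0.27 -0.67] [-1.8  -4.92 -3.04] [-0.969  0.174  0.482] 16.925
[-0.27 -0.74] [-1.69 -4.98 -3.65] [-0.966  0.215  0.549] 17.425
[-0.32 -0.78] [-1.86 -6.03 -3.35] [-0.962  0.214  0.499] 17.925
clock: 18.42
eef_pos: [561.8, -33.9, 134.9]
tool_rot: [-3.141, 0.003, 1.199]
force: [-1.9, -5.7, -2.1]
width: 85.2
[-0.34 -0.82] [-1.93 -5.66 -2.06] [-1.045  0.28   0.48 ] 18.425
```

```bash

python3 -m jog '0 0 0.1 0 0 2 1; 0 0 0.2 0 0 4 1;0 0 0.3 0 0 6 1;0 0 0.4 0 0 8 1'>/dev/null; python3 p.py
python3 -m jog '0 0 0.1 0 0 2 1; 0 0 0.2 0 0 4 1;0 0 0.3 0 0 6 1;0 0 0.4 0 0 8 1'>/dev/null; python3 p.py
python3 -m jog '0 0 0.1 0 0 2 1; 0 0 0.2 0 0 4 1;0 0 0.3 0 0 6 1;0 0 0.4 0 0 8 1'>/dev/null; python3 p.py
python3 -m jog '0 0 0.1 0 0 2 1; 0 0 0.2 0 0 4 1;0 0 0.3 0 0 6 1;0 0 0.4 0 0 8 1'; python3 p.py
```

```text
[-0.43 -0.87] [-2.05 -5.33 -1.99] [-0.995  0.399  0.509] 18.925
[-0.46 -0.88] [-1.81 -5.1  -2.06] [-1.048  0.413  0.471] 19.425
[-0.51 -0.9 ] [-2.18 -5.39 -1.01] [-1.027  0.426  0.477] 19.925
clock: 20.42
eef_pos: [561.5, -33.9, 133.4]
tool_rot: [3.141, 0.003, 0.641]
force: [-2.4, -5.4, -1.0]
width: 85.4
[-0.58 -0.88] [-2.39 -5.39 -1.03] [-0.988  0.481  0.509] 20.425
```

```bash

python3 -m jog '0 0 0.1 0 0 2 1; 0 0 0.2 0 0 4 1;0 0 0.3 0 0 6 1;0 0 0.4 0 0 8 1'>/dev/null; python3 p.py
python3 -m jog '0 0 0.1 0 0 2 1; 0 0 0.2 0 0 4 1;0 0 0.3 0 0 6 1;0 0 0.4 0 0 8 1'>/dev/null; python3 p.py
python3 -m jog '0 0 0.1 0 0 2 1; 0 0 0.2 0 0 4 1;0 0 0.3 0 0 6 1;0 0 0.4 0 0 8 1'; python3 p.py
python3 - <<'E'
from h import *
print(ctrl.read_state()['qpos'])
E
```

```text
[-0.64 -0.9 ] [-3.37 -6.7  -0.61] [-1.058  0.578  0.491] 20.925
[-0.7  -0.86] [-3.8  -5.6   0.65] [-0.992  0.623  0.53 ] 21.425
clock: 21.92
eef_pos: [561.4, -33.9, 132.3]
tool_rot: [3.14, 0.003, 0.222]
force: [-4.0, -6.3, -0.3]
width: 85.1
[-0.72 -0.88] [-4.01 -6.34 -0.26] [-0.969  0.63   0.514] 21.925
[ 0.03862622  0.63429227 -0.04536655  1.85700851  0.04802331  0.65349838
 -1.38525727]
```

```bash

python3 -m jog '0 0 0.1 0 0 2 1; 0 0 0.2 0 0 4 1;0 0 0.3 0 0 6 1;0 0 0.4 0 0 8 1'>/dev/null; python3 p.py
python3 -m jog '0 0 0.1 0 0 2 1; 0 0 0.2 0 0 4 1;0 0 0.3 0 0 6 1;0 0 0.4 0 0 8 1'; python3 p.py
```

```text
[-0.78 -0.83] [-3.83 -5.87  0.58] [-0.999  0.684  0.496] 22.425
clock: 22.92
eef_pos: [561.4, -33.7, 131.5]
tool_rot: [3.139, 0.002, -0.057]
force: [-4.1, -5.2, 0.3]
width: 85.2
[-0.66 -0.61] [-4.09 -5.23  0.3 ] [-0.998  0.715  0.515] 22.925
```

```bash

python3 -m jog '0 0 0.1 0 0 2 1; 0 0 0.2 0 0 4 1;0 0 0.3 0 0 6 1;0 0 0.4 0 0 8 1'>/dev/null; python3 p.py
python3 -m jog '0 0 0.1 0 0 2 1; 0 0 0.2 0 0 4 1;0 0 0.3 0 0 6 1;0 0 0.4 0 0 8 1'; python3 p.py
```

```text
[-0.71 -0.6 ] [-3.66 -5.17  0.89] [-0.953  0.757  0.52 ] 23.425
clock: 23.92
eef_pos: [561.4, -33.6, 130.8]
tool_rot: [3.139, 0.001, -0.336]
force: [-4.5, -5.6, 0.9]
width: 85.2
[-0.69 -0.57] [-4.48 -5.6   0.9 ] [-0.98   0.722  0.507] 23.925
```

```bash
python3 - <<'E'
from h import *
s=ctrl.read_state();print(s['qpos'],s['tau'],s['tool_rot'])
s,d=grab('scene')
cv2.imwrite('pics/s9.png',cv2.resize(cv2.cvtColor(d['image'][130:250,200:350],cv2.COLOR_RGB2BGR),None,fx=5,fy=5,interpolation=cv2.INTER_CUBIC))
E
```

```text
[-0.06545086  0.64008799  0.11417938  1.86140516 -0.10965899  0.64808273
 -1.79325901] [ -2.48527654 -51.17255688  -0.64364679 -16.02961421  -1.36767603
  -1.06694832  -0.26666547] [ 3.13910300e+00  1.25554385e-03 -3.36416126e-01]
```

View pics/s9.png

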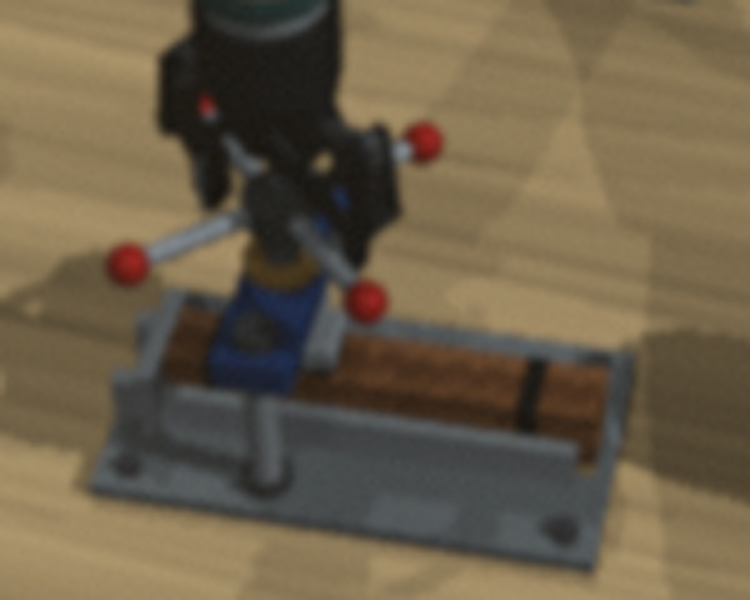

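```bash

python3 -m jog '0 0 0.1 0 0 2 1; 0 0 0.2 0 0 4 1;0 0 0.3 0 0 6 1;0 0 0.4 0 0 8 1'>/dev/null; python3 p.py
python3 -m jog '0 0 0.1 0 0 2 1; 0 0 0.2 0 0 4 1;0 0 0.3 0 0 6 1;0 0 0.4 0 0 8 1'; python3 p.py
```

```text
[-0.55 -0.44] [-3.94 -4.54  1.2 ] [-0.989  0.726  0.425] 24.475
clock: 24.98
eef_pos: [561.5, -33.5, 130.1]
tool_rot: [3.139, 0.0, -0.615]
force: [-3.7, -5.5, 2.5]
width: 85.4
[-0.51 -0.48] [-3.72 -5.45  2.45] [-0.929  0.739  0.518] 24.975
```

```bash

python3 -m jog '0 0 0.1 0 0 2 1; 0 0 0.2 0 0 4 1;0 0 0.3 0 0 6 1;0 0 0.4 0 0 8 1'>/dev/null; python3 p.py
```

```text
[-0.5  -0.49] [-4.2  -5.97  2.25] [-0.991  0.851  0.606] 25.475
```

```bash

python3 -m jog '0 0 0.1 0 0 2 1; 0 0 0.2 0 0 4 1'>/dev/null; python3 p.py
python3 -m jog '0 0 0.1 0 0 2 1; 0 0 0.2 0 0 4 1'>/dev/null; python3 p.py
```

```text
[-0.52 -0.5 ] [-4.76 -5.39  2.75] [-0.991  0.876  0.649] 25.725
[-0.55 -0.53] [-4.75 -5.49  3.  ] [-1.018  0.905  0.727] 25.975
```

```bash

python3 -m jog '0 0 0.1 0 0 1.5 1; 0 0 0.1 0 0 3 1'; python3 p.py
```

```text
clock: 26.22
eef_pos: [561.5, -33.6, 129.4]
tool_rot: [3.139, -0.001, -0.946]
force: [-4.6, -5.6, 3.5]
width: 85.5
[-0.53 -0.51] [-4.58 -5.64  3.54] [-1.     0.972  0.756] 26.225
```

```bash

python3 -m jog '0 0 0 0 0 1.2 1; 0 0 0.1 0 0 2.4 1'; python3 p.py
```

```text
clock: 26.48
eef_pos: [561.5, -33.6, 129.2]
tool_rot: [3.139, -0.001, -0.987]
force: [-5.0, -5.6, 4.7]
width: 85.6
[-0.51 -0.53] [-5.02 -5.64  4.71] [-1.01   0.942  0.753] 26.475
```

```bash

python3 -m jog '0 0 0 0 0 0.6 1; 0 0 0 0 0 1.2 1'>/dev/null; python3 p.py
python3 - <<'E'
import numpy as np
y=np.array([43.2,47.2,51.2,54.2,56.6]);t=[.606,.649,.727,.756,.753]
print(np.polyfit(y,t,1),np.polyval(np.polyfit(y,t,1),57.8))
E
```

```text
[-0.55 -0.53] [-6.12 -5.58  2.29] [-1.     0.974  0.821] 26.725
[0.01214627 0.08505635] 0.7871106880797453
```

Torque is 0.30 N m above free running (fit says +0.28 to +0.29). I stop here, back off and lift away.

```bash

python3 -m jog '0 0 0 0 0 -5 1; 0 0 0 0 0 -12 1; 0 0 0 0 0 -20 1; 0 0 0 0 0 -22 1;0 0 -30 0 0 -22 1;0 0 -70 0 0 -22 1;0 0 -110 0 0 -22 1;0 0 -160 0 0 -22 1'; python3 p.py
python3 - <<'E'
from h import *
s,d=grab('wrist','w10.png')
s,d=grab('scene');cv2.imwrite('pics/s10.png',cv2.resize(cv2.cvtColor(d['image'][130:250,200:350],cv2.COLOR_RGB2BGR),None,fx=5,fy=5,interpolation=cv2.INTER_CUBIC))
s,d=grab('top')
cv2.imwrite('pics/t10.png',cv2.resize(cv2.cvtColor(d['image'][180:280,210:350],cv2.COLOR_RGB2BGR),None,fx=5,fy=5,interpolation=cv2.INTER_CUBIC))
E
```

```text
clock: 27.72
eef_pos: [562.3, -31.6, 289.9]
tool_rot: [3.141, 0.001, -0.626]
force: [0.4, -0.2, 0.4]
width: 85.1
[0.47 1.39] [ 0.38 -0.21  0.42] [-0.016 -0.055  0.042] 27.725
```

View pics/w10.png

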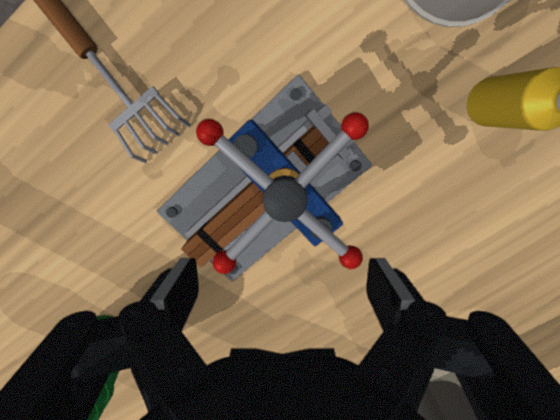

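View pics/s10.png

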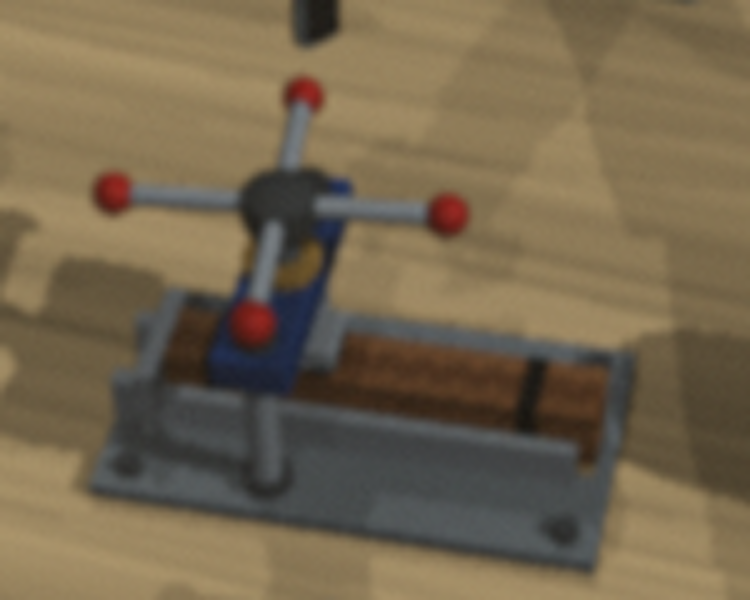

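View pics/t10.png

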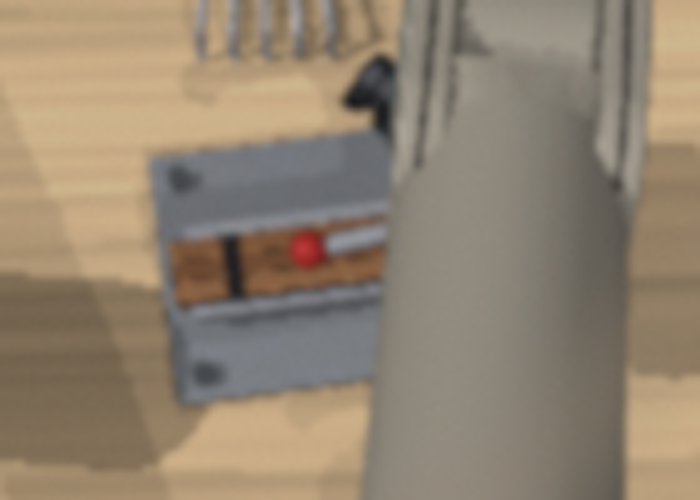

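```bash
python3 - <<'E'
from h import *
t=[]
for i in range(12):
    ctrl.get_image('wrist');s=ctrl.read_state();t.append(s['torque'][2])
print(np.round(t,3),np.mean(t),s['clock'],s['force'])
d0=cv2.imread('pics/t0.png').astype(int);s,d=grab('top','t11.png');d1=cv2.imread('pics/t11.png').astype(int)
df=abs(d1-d0).max(2)
for n,(x0,x1,y0,y1) in dict(rake=(245,285,105,195),cloche=(372,436,165,226),bottle=(380,420,238,270),pots=(128,182,222,272)).items(): print(n,(df[y0:y1,x0:x1]>60).sum())
E
```

```text
[-0.007 -0.042 -0.033 -0.056 -0.019  0.026  0.001 -0.003  0.013 -0.046
 -0.037 -0.02 ] -0.018447989250780863 28.475 [ 0.22002815 -0.27137537  0.29579472]
rake 1
cloche 13
bottle 0
pots 0
```

```bash
python3 -c "
from cell import ctrl
print(ctrl.finish_job())"
```

```text
the job is handed in; nothing more can be done
None
```

The stakes are butted against the end stop and clamped hand-tight, and the job is handed in at about 28.5 s of the 70 s allowed. `finish_job` gives no verdict, so what follows is my own evidence.

- **Stakes:** I pushed the free end with the closed fingers and crept the last stretch at about 10 mm/s or less. The bundle stalled against the stop at about 6 N, and the top view showed no gap. After clamping, the wrist and scene views showed it still against the stop; the top view was blocked by the arm.
- **Wheel:** I wound it about 210° clockwise with the open fingers straddling the hub and pushing two opposite spokes. Free running averaged about 0.50 N m. The torque then climbed, and I stopped at a last reading of 0.82 N m. A line fitted to the earlier climb readings gives 0.79, so it is about 0.28 to 0.32 N m above free running.
- **Measurement limits:** Single torque readings scatter by about 0.03 N m. One reading near the end (0.753) fell slightly below the one before it, which is why I took one more small step. I did not push the wheel again to check, to avoid over-tightening. The moment reading in free air afterwards was close to zero, so it had not drifted.
- **Bystanders and release:** Comparing top pictures from before and after, the bottle and pots show no change and the rake 1 pixel. The cloche differs by 13 pixels, which I put down to shadow on the clear acrylic. The gripper is open and about 290 mm above the bench, touching nothing.

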